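# Move the clamped wooden form into the drop-front drying cabinet

### The job

The glued-up wooden form in the clamping jig is ready to cure. Swing the jig's toggle clamp right back off the form and pull the drying cabinet's drop-down door fully open, doing both before the form leaves the jig; then move the form, kept level, onto the cabinet's shelf, fully inside, and push the door back up until it is fully shut. Leave the clamp swung back, and do not disturb the other things on the bench.

Things in the scene. Friction and masses are not known exactly. Their poses are not given: they have to be found in the camera images.
- cabinet: clear-walled drying cabinet on a grey base, fixed, 250 wide (y), 220 deep (x), 198 tall. Origin on the table under the middle of the door's hinge line; x points into the cabinet, z up. The base's top is the shelf: 70 high, x = 4 to 213, 236 wide inside. The front slopes back 25 degrees: the roof (188 to 198 high) begins only at x = 58. It may stand on either side of the table
- door (a joint): the cabinet's drop-down door, hinged along the cabinet's y; rad. 0 = shut, leaning back on the sloping front (may start ajar); grows as its top comes down towards the robot; 2.007 = fully open, level, its inner face a ledge 2 above the shelf and 130 long. Clear panel in an aluminium frame, 230 x 130 x 12. Stiff: stays where it is left
- door_hinge (a point): middle of the door's hinge axis, 70 above the table, at x = 0 of the cabinet; axes as the cabinet's
- door_handle (a point): middle of the bar of the door's loop handle: 10 diameter, 110 long along the cabinet's y. The loop stands out of the door's free edge in the door's plane; the bar is 40 from that edge, 170 from the hinge axis. Door shut: bar 226 high, 68 behind the hinge; open: 66 high, 170 in front of it
- jig: plywood clamping jig, fixed; origin under the centre of the nest where the form sits; x from the clamp to the nest, z up. Board x = -140 to 100, 140 wide, 15 thick. Two side rails 10 high on it, inner faces at y = +-43. Clamp bracket 90 high at x = -108 to -72. It stands on the other side of the table from the cabinet
- clamp (a joint): toggle clamp on the jig, hinged along the jig's y; rad. 0 = closed: arm level over the form, its pad on the form's top, handle upright; grows as the handle swings down to the jig's -x and the arm rises; from 1.3 it is clear of the form; 1.75 = stop. Stiff: stays where it is left. Arm 16 wide, reaching 80 from the hinge, pad spindle near its end
- clamp_hinge (a point): the clamp's hinge axis, 80 above the table, at x = -90 of the jig; axes as the jig's
- clamp_handle (a point): point on the axis of the clamp's round rubber handle, 85 from the hinge; the handle is 20 diameter, from 50 to 110 from the hinge, upright when the clamp is closed
- form: glued-up wooden form, loose, 0.25 to 0.5 kg: base board 120 (x) x 80 (y) x 18, on it a dark layer 4 thick, on that a centred block 90 (x) x 52 (y), top 54 above the underside. Origin at the centre of its underside, z up. Starts in the jig's nest (15 above the table), lengthwise along the jig's x
- hammer: part of the clutter, to be left alone: claw-less bench hammer with wooden handle, 200 long, lying; origin under its middle, handle towards its -x
- glue_can: part of the clutter, to be left alone: steel can, 64 diameter, 95 tall, standing; origin at the centre of its underside
- jar: part of the clutter, to be left alone: amber glass jar with black cap, 54 diameter, 85 tall, standing; origin at the centre of its underside
- cutter: part of the clutter, to be left alone: yellow utility knife, 155 x 24 x 20, lying along its x; origin under its middle
- pliers: part of the clutter, to be left alone: pliers with blue handles, about 155 x 70 x 17, lying along its x, jaws to +x; origin under the joint
- ruler: part of the clutter, to be left alone: steel ruler 200 x 28 x 4, lying along its x; origin under its centre
- weight: part of the clutter, to be left alone: dark steel hand weight, 70 diameter, 70 tall, with a knob; origin at the centre of its underside
Mind the look-alikes: they are no part of the job. What is shaped like the form but red is not meant.

How it is judged:
By the outcome, as a careful person would: the job done as asked, in the order asked, and still so for the second after the job is handed in, with the robot touching nothing.
It also fails if it takes over 72 s, if anything falls off the work surface, if the arm or the gripper's body presses on something with over 40 N, if the wrist force passes 120 N, or if a joint passes its speed limit or range.

### The arm

A 6-joint arm with a two-finger parallel gripper is mounted at the origin on the work surface. World frame = base frame: x ahead of the robot, y to its left, z up, the work surface at z = 0. Lengths are in m, angles in rad, forces in N, time in s.
With the tool pointing down it reaches from about 0.275 to 0.85 m from the base axis. Payload 19 kg.
Tool frame: the origin (TCP) lies at the very end of the fingers, on their centre line; the grasp point (between the pads) lies 19 mm behind it (r.pinch_z is the distance from the TCP to the grasp point, in m); x points along the fingers, z is the direction in which the jaws open and shut, and the axes are right-handed (so a half turn about x gives the same grasp; the last joint's range is limited). The gripper opens to 85 mm and grips with 20 to 120 N. Pads are 22 mm wide; open, the fingers measure 114 mm over their backs; the gripper's body (76 mm by 85 mm) begins 54 mm behind the grasp point. The pads swing forward as they close: fully open they stand 13 mm farther back than shut.
Start: joints at [1.189, 0.15, 1.437, -0, 1.554, -0.134], TCP at [0.141, 0.557, 0.231] pointing down, gripper open.
Joint ranges: [-2.8, 2.8], [-0.68, 2.1], [0.12, 2.68], [-1.39, 4.53], [0.16, 2.79], [-2.81, 2.81]. Speed limits (rad/s): [1.89, 1.89, 2.22, 3.01, 3.01, 3.01].

### API

Orientations are given as a rotation vector (axis times angle).
In Python, from cell import r, viewer, job gives the robot as it stands.
- The arm moves only by the shell command python3 -m crank 'ROWS' [OPENING] [FORCE]. ROWS is JSON, a list that holds one entry, the list of rows, each a list of 4 numbers: the shift along the tool's x, y, z normalised to -1 to 1, where 1 is 2 cm, then the turn about the tool's x normalised to -1 to 1, where 1 is 0.12 rad. In form: [[[x, y, z, turn], ...]]. A call has exactly 5 rows; each row shifts and turns the pose as measured when the row begins, along the tool's axes as they then stand; what a row does not reach is not made up. A row lasts 1/12 s, in which the tool goes at most 41.7 mm and 7.16 degrees, less where a joint would pass 70% of its speed; a pose out of reach is approached as far as the arm can. A call with a number of a shift or a turn outside -1 to 1 is refused whole. A call with a gripper value outside its range is refused whole. OPENING is the opening, from 0 (shut) to 1 (fully open), set as the call begins (- or left out, the last holds). The fingers move at their own pace and stop on an object; FORCE is the grip in N (left out, the last holds). Time passes only in rows, so rows that do not move let the fingers close, or fill a call up. It gives the time, the measured TCP pose, the force and the opening at its end, in the units of the state.
- r.observe(): the state, without advancing time (a new reading comes with each control period).
- viewer.camera(name): name is "scene" or "top"; returns the picture (480x640x3 uint8, red, green, blue); there is no depth.
- viewer.get_calibration(name): a dict with "intrinsics" (3x3 intrinsics, pixels), "rvec" (rotation vector, rad) and "tvec" (3), from world to camera coordinates, as OpenCV has them. Camera axes: x right, y down, z forward; pixel columns grow to the right and rows downward; lengths in m; the calibration is good to about 2 mm. A picture is of the moment at which its call begins. get_calibration takes no time and is no camera call.
- job.finish_job(): hands the job in, once; it reports no verdict.
The state is a dict: "time_s": time; "joint_positions": joint angles; "joint_vel": joint speeds; "effort": joint torques, N m; "position": TCP position; "orientation": TCP orientation; "wrist_force": force on the tool from outside, world axes, zero at the start; "torque": the same for the moment, N m; "opening": finger opening in m.
Only numpy, scipy, OpenCV 4.12 (cv2) and the standard library are available. Lean on these libraries where they do the work, as an engineer would, in place of code of your own. Each camera call takes 0.05 s, during which the arm holds its last target. There are 200 camera calls.

## Working session

There is one attempt and no reset: what is moved stays moved. The work goes in short steps, Python scripts to look and compute and a shell command to move; the robot and the scene stay as the last step left them, time stands still between calls to the robot, and variables do not carry over. Pictures are saved under pics/ and viewed, about 8 in all and at most 12, crops included, and the job is handed in when it is done.

```bash
mkdir -p pics; ls; python3 - <<'E'
from cell import r,viewer
import cv2
for n in("scene","top"):
    cv2.imwrite(f"pics/{n}0.png",viewer.camera(n)[:,:,::-1]); print(viewer.get_calibration(n))
print(r.observe(), r.pinch_z)
E
```

```text
pics
{'intrinsics': array([[447.35697276,   0.        , 323.71951991],
       [  0.        , 447.35697276, 247.4976643 ],
       [  0.        ,   0.        ,   1.        ]]), 'rvec': array([ 2.41284688,  0.69011177, -0.21100747]), 'tvec': array([-0.4353067 , -0.13805456,  1.46953173])}
{'intrinsics': array([[511.10393597,   0.        , 325.48236733],
       [  0.        , 511.10393597, 244.17064339],
       [  0.        ,   0.        ,   1.        ]]), 'rvec': array([ 2.11602891, -2.11231142,  0.2196891 ]), 'tvec': array([0.01372485, 0.53529202, 1.29247941])}
{'time_s': 0.1, 'joint_positions': array([ 1.18896590e+00,  1.50877167e-01,  1.43795796e+00,  5.48798361e-06,
        1.55376942e+00, -1.34006928e-01]), 'joint_vel': array([ 0.00124435, -0.00151757, -0.00145186, -0.0019497 ,  0.00181134,
        0.0020952 ]), 'effort': array([ 2.87075905e-03, -7.14387131e+01, -5.71796465e+01, -1.04682215e-04,
        6.97317417e-03,  2.26818730e-05]), 'position': array([0.14098432, 0.55722493, 0.23077382]), 'orientation': array([-1.02527278,  1.31719397,  1.02443092]), 'wrist_force': array([ 0.45999774, -0.06657252, -0.43875493]), 'torque': array([ 0.01600369, -0.04416919, -0.00203628]), 'opening': 0.08549979099971623} 0.0187
```

View pics/scene0.png

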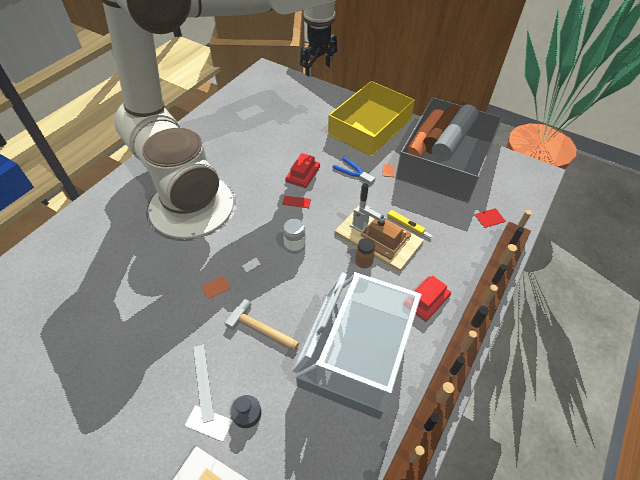

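View pics/top0.png

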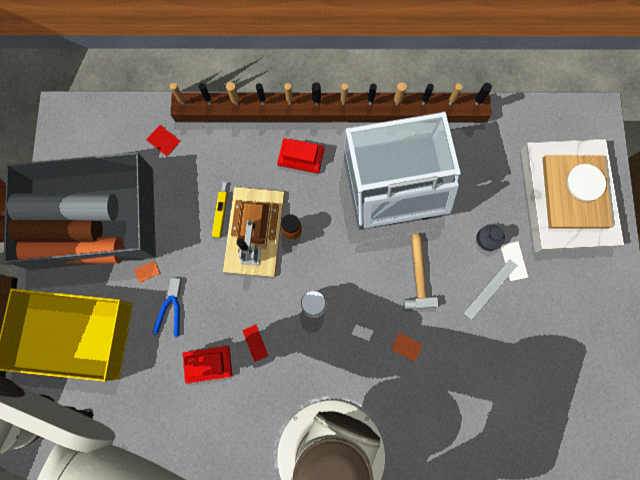

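The scene view shows the jig with its form at about (380,235), and the cabinet at (360,340) with its door slightly ajar. In the top view the jig is at (255,230) and the cabinet at (402,170), with the amber jar beside the jig at (291,226). I'll enlarge these areas.

```bash
python3 - <<'E'
import cv2
a=cv2.imread("pics/top0.png")[105:295,205:470]; cv2.imwrite("pics/t1.png",cv2.resize(a,None,fx=3,fy=3,interpolation=2))
a=cv2.imread("pics/scene0.png")[170:420,280:470]; cv2.imwrite("pics/s1.png",cv2.resize(a,None,fx=2.4,fy=2.4,interpolation=2))
E
```

```text
(no output)
```

View pics/t1.png

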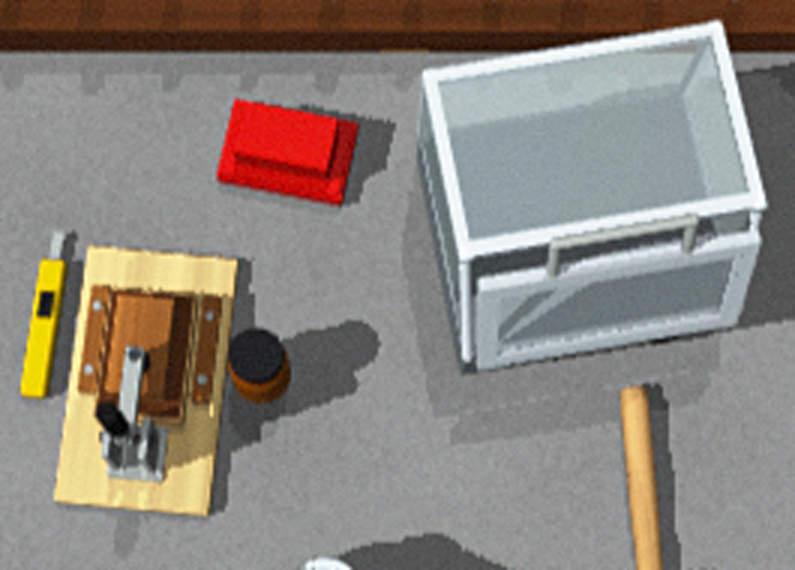

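View pics/s1.png

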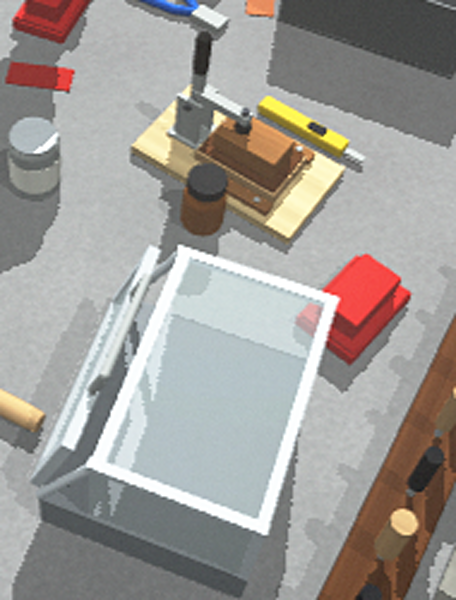

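The crops give the jig's board corners, the cabinet's roof corners and the handle bar's ends at about (553,240) and (693,217) in the top crop. The clamp is closed and the door is ajar. Next I fit the poses.

```bash
cat >h.py <<'E'
import numpy as np, cv2
from scipy.optimize import least_squares
from scipy.spatial.transform import Rotation as R
from cell import r,viewer
def proj(n,P):
    c=viewer.get_calibration(n); return cv2.projectPoints(np.float64(P).reshape(-1,1,3),c["rvec"],c["tvec"],c["intrinsics"],None)[0].reshape(-1,2)
def tf(p,L):
    L=np.atleast_2d(L)/1000; c,s=np.cos(p[2]),np.sin(p[2])
    return np.c_[p[0]+c*L[:,0]-s*L[:,1],p[1]+s*L[:,0]+c*L[:,1],L[:,2]]
T=lambda a:np.array(a)/3+[205,105]
S=lambda a:np.array(a)/2.4+[280,170]
def door(th): # handle point in cabinet mm
    a=th-np.radians(25); return np.array([-170*np.sin(a),0,70+170*np.cos(a)]) # approx
E
python3 - <<'E'
from h import *
def fit(Lt,pt,Ls,ps,x0):
    f=lambda p:np.r_[(proj("top",tf(p,Lt))-T(pt)).ravel(),(proj("scene",tf(p,Ls))-S(ps)).ravel()]
    s=least_squares(f,x0); print(np.round(s.x,4),np.round(s.fun.reshape(-1,2),1).tolist()); return s.x
J=[[100,70,15],[100,-70,15],[-140,-70,15],[-140,70,15]]
j=fit(J,[(90,246),(238,260),(208,516),(54,500)],[J[2],J[1],J[0]],[(133,148),(288,240),(344,170)],[.5,.15,0])
C=[[220,125,198],[220,-125,198],[58,-125,198],[58,125,198]]
c=fit(C,[(423,72),(720,22),(765,205),(462,254)],[C[3],C[0],C[1],C[2]],[(180,248),(338,297),(268,533),(92,467)],[.5,-.2,0])
def bar(q):
    return np.array([[*(door(q)+[0,y,0])] for y in(52,-52)])
s=least_squares(lambda q:(proj("top",tf(c,bar(q[0])))-T([(553,240),(693,217)])).ravel(),[.2]);print(s.x,s.fun,tf(c,bar(s.x[0])))
print((proj("scene",tf(c,bar(s.x[0])))-[280,170])*2.4)
h=[[-90,0,190],[-90,0,80],[-10,0,80]]
print("clamp top",(proj("top",tf(j,h))-[205,105])*3,tf(j,h),"scene",(proj("scene",tf(j,h))-[280,170])*2.4)
Rm=R.from_rotvec(r.observe()["orientation"]).as_matrix();print(Rm)
E
```

```text
[ 0.6017  0.2063 -0.0971] [[0.1, -0.9], [0.8, -0.7], [0.5, -0.8], [0.1, -0.5], [-1.6, -1.5], [-0.3, -0.8], [0.1, -1.4]]
[ 0.6041 -0.1992  0.1843] [[0.3, -0.6], [0.0, -0.9], [0.3, -1.0], [0.1, 0.5], [0.3, -1.1], [-0.1, -0.3], [-0.2, 0.0], [-1.1, -0.4]]
[0.16045725] [ 2.39509532 -0.19483941 -0.88512672 -0.20025276] [[ 0.64014073 -0.13962818  0.23357183]
 [ 0.65920064 -0.24186672  0.23357183]]
[[146.9362752  280.39298764]
 [107.51572302 372.91142553]]
clamp top [[107.916456   410.93613942]
 [128.36726047 437.54699964]
 [140.26149639 347.74741803]] [[0.51209659 0.21505428 0.19      ]
 [0.51209659 0.21505428 0.08      ]
 [0.59171938 0.20729471 0.08      ]] scene [[202.93541178  34.98280135]
 [195.3460474   96.88951727]
 [248.61207689 126.61214327]]
[[-3.82144391e-04 -9.69448551e-01  2.45294436e-01]
 [-9.36978768e-04  2.45294693e-01  9.69448109e-01]
 [-9.99999488e-01  1.40633479e-04 -1.00209070e-03]]
```

Both fits agree to about 1 px. I'll add a helper that gives the remaining distance in move units, check the open bar's position against the hammer, and make the first move.

```bash
cat >>h.py <<'E'
jig=np.array([.6017,.2063,-.0971]); cab=np.array([.6041,-.1992,.1843])
def go(p,yaw):
    "remaining shift in tool axes (units of 20 mm) and turn (units of .12)"
    o=r.observe(); M=R.from_rotvec(o["orientation"]).as_matrix()
    d=M.T@(np.array(p)-o["position"])/.02; y=np.arctan2(M[1,2],M[0,2]); t=-((yaw-y+np.pi)%(2*np.pi)-np.pi)/.12
    print("t",round(o["time_s"],2),"tcp",np.round(o["position"],4),"yaw",round(y,3),"tilt",np.round(M[:2,0],3),"F",np.round(o["wrist_force"],1),"open",round(o["opening"],4),"q",np.round(o["joint_positions"],2),"\n GO",np.round(d,2),"turn",round(t,2))
E
python3 - <<'E'
from h import *
print(proj("top",tf(cab,[[-170,y,66] for y in(-40,0,40)])), tf(cab,[[-170,y,66] for y in(-40,0,40)]))
E
python3 -m crank '[[[0,-0.9,-0.5,-0.6],[0,-0.9,-0.5,-0.6],[0,-0.9,-0.5,0],[0,-0.9,-0.5,0],[0,-0.9,-0.5,0]]]' 1
python3 -c "
from h import *
go([*tf(jig,[-90,0,0])[0][:2],.215],1.474)"
```

```text
[[435.62876949 278.03269222]
 [420.49796546 280.82776014]
 [405.33127461 283.62945732]] [[ 0.44430933 -0.26967652  0.066     ]
 [ 0.43697899 -0.23035393  0.066     ]
 [ 0.42964865 -0.19103134  0.066     ]]
time_s: 0.52
position: [0.2221, 0.4938, 0.2286]
orientation: [-1.143, 1.256, 1.142]
wrist_force: [-0.4, 0.4, -0.1]
opening: 0.0853
t 0.52 tcp [0.2221 0.4938 0.2286] yaw 1.48 tilt [-0.003 -0.004] F [-0.4  0.4 -0.1] open 0.0853 q [ 1.01  0.08  1.52  0.    1.55 -0.47] 
 GO [  0.69 -15.71 -12.55] turn 0.05
```

```bash
python3 -m crank '[[[0,-0.95,-0.76,0],[0,-0.95,-0.76,0],[0,-0.95,-0.76,0],[0,-0.95,-0.76,0],[0,-0.95,-0.76,0]]]' >/dev/null
python3 -m crank '[[[0,-0.95,-0.76,0],[0,-0.95,-0.76,0],[0,-0.95,-0.76,0],[0,-0.95,-0.76,0],[0,-0.95,-0.76,0]]]' >/dev/null
python3 -m crank '[[[0,-0.95,-0.76,0],[0,-0.95,-0.76,0],[0,-0.95,-0.76,0],[0,-0.95,-0.76,0],[0,-0.95,-0.76,0]]]'
python3 -c "
from h import *
go([*tf(jig,[-90,0,0])[0][:2],.147],1.474)"
```

```text
time_s: 1.77
position: [0.4949, 0.2262, 0.2247]
orientation: [-1.145, 1.262, 1.145]
wrist_force: [-0.9, -0.3, 0.4]
opening: 0.0853
t 1.77 tcp [0.4949 0.2262 0.2247] yaw 1.481 tilt [-0.009 -0.008] F [-0.9 -0.3  0.4] open 0.0853 q [ 0.29  0.1   1.51 -0.    1.54 -1.19] 
 GO [ 3.88 -0.94 -0.44] turn 0.06
```

```bash
python3 -m crank '[[[0,-0.9,-0.45,0],[0,0,0,0],[1,0,0,0],[0.9,0,0,0],[0,0,0,0]]]' 
python3 -c "
from h import *
import cv2
go([*tf(jig,[-90,0,0])[0][:2],.147],1.474)
a=viewer.camera('top')[180:280,200:320];b=viewer.camera('scene')[150:270,310:450]
cv2.imwrite('pics/c1.png',np.hstack([cv2.resize(a,(400,400))[:,:,::-1],cv2.resize(b,(400,400))[:,:,::-1]]))"
```

```text
time_s: 2.18
position: [0.5153, 0.2104, 0.1842]
orientation: [-1.141, 1.267, 1.141]
wrist_force: [-1.6, -0.1, -0.4]
opening: 0.0853
t 2.18 tcp [0.5153 0.2104 0.1842] yaw 1.475 tilt [-0.01  -0.009] F [-1.6 -0.1 -0.4] open 0.0853 q [ 0.25  0.14  1.54 -0.01  1.47 -1.22] 
 GO [1.86 0.16 0.23] turn 0.01
```

View pics/c1.png

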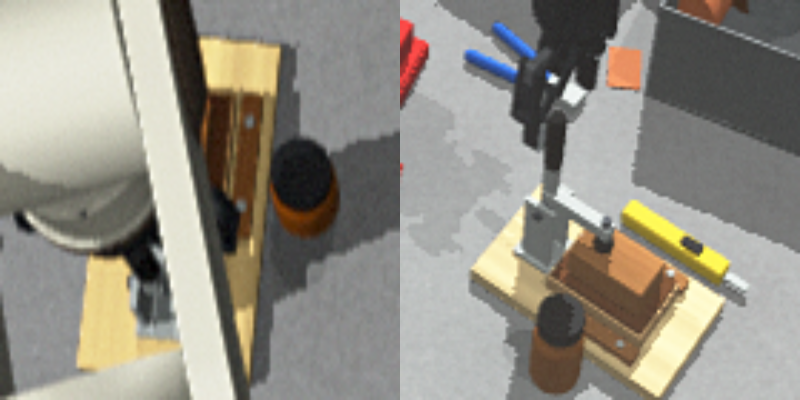

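The fingers straddle the upright clamp handle; its tip is at about (555,115) in the right half. Now I descend and close.

```bash
python3 -m crank '[[[0.8,0.16,0.23,0],[0.8,0,0,0],[0.2,0,0,0],[0,0,0,0],[0,0,0,0]]]' 
python3 -m crank '[[[0,0,0,0],[0,0,0,0],[0,0,0,0],[0,0,0,0],[0,0,0,0]]]' 0 30
python3 -c "
from h import *
go([*tf(jig,[-90,0,0])[0][:2],.147],1.474)"
```

```text
time_s: 2.7
position: [0.5141, 0.2174, 0.1567]
orientation: [-1.145, 1.256, 1.137]
wrist_force: [0.5, -0.0, -0.1]
opening: 0.0853
time_s: 3.12
position: [0.5153, 0.2178, 0.1607]
orientation: [-1.146, 1.252, 1.135]
wrist_force: [0.3, -0.1, -0.1]
opening: 0.0257
t 3.12 tcp [0.5153 0.2178 0.1607] yaw 1.478 tilt [ 0.004 -0.005] F [ 0.3 -0.1 -0.1] open 0.0257 q [ 0.27  0.15  1.58 -0.01  1.41 -1.21] 
 GO [ 0.69  0.15 -0.15] turn 0.03
```

```bash
python3 -m crank '[[[0.7,0.1,-0.1,0],[0.3,0,0,0],[0,0,0,0],[0,0,0,0],[0,0,0,0]]]' 0 30
python3 -c "
from h import *
go([*tf(jig,[-90,0,0])[0][:2],.147],1.474)"
```

```text
time_s: 3.53
position: [0.5159, 0.2163, 0.1473]
orientation: [-1.149, 1.242, 1.129]
wrist_force: [0.5, 0.6, -0.9]
opening: 0.0193
t 3.53 tcp [0.5159 0.2163 0.1473] yaw 1.477 tilt [ 0.015 -0.002] F [ 0.5  0.6 -0.9] open 0.0193 q [ 0.26  0.15  1.61 -0.01  1.37 -1.21] 
 GO [ 0.01  0.18 -0.08] turn 0.03
```

```bash
cat >>h.py <<'E'
def clampgo(R0=.086):
    o=r.observe(); h=tf(jig,[-90,0,80])[0]; d=o["position"]+[0,0,.0187]-h
    dx=d[0]*np.cos(jig[2])+d[1]*np.sin(jig[2]); print("clamp ang",np.arctan2(-dx,d[2]),"rad",np.hypot(dx,d[2]))
    go([*tf(jig,[-173.6,0,0])[0][:2],.046],1.474)
E
python3 -m crank '[[[0.04,0.6,0,0],[0.13,0.59,0,0],[0.21,0.56,0,0],[0.28,0.53,0,0],[0.35,0.48,0,0]]]'
python3 -c "
from h import *
clampgo()"
```

```text
time_s: 3.95
position: [0.4675, 0.2209, 0.132]
orientation: [-1.154, 1.229, 1.115]
wrist_force: [-1.0, -4.4, 14.0]
opening: 0.0189
clamp ang 0.5669451844136548 rad 0.08384907647861575
t 3.95 tcp [0.4675 0.2209 0.132 ] yaw 1.475 tilt [ 0.033 -0.001] F [-1.  -4.4 14. ] open 0.0189 q [ 0.3   0.07  1.73 -0.01  1.31 -1.17] 
 GO [ 4.24  2.07 -0.08] turn 0.01
```

```bash
python3 -m crank '[[[0.35,0.5,0,0],[0.42,0.43,0,0],[0.47,0.37,0,0],[0.52,0.3,0,0],[0.56,0.22,0,0]]]'
python3 -c "
from h import *
clampgo()"
```

```text
time_s: 4.37
position: [0.4348, 0.224, 0.0889]
orientation: [-1.159, 1.219, 1.106]
wrist_force: [-3.6, -2.3, 7.2]
opening: 0.0191
clamp ang 1.2298513349398892 rad 0.08253069378984479
t 4.37 tcp [0.4348 0.224  0.0889] yaw 1.475 tilt [ 0.045 -0.001] F [-3.6 -2.3  7.2] open 0.0191 q [ 0.33  0.04  1.86 -0.02  1.2  -1.14] 
 GO [ 2.13  0.39 -0.08] turn 0.01
```

```bash
python3 -m crank '[[[0.58,0.16,0,0],[0.6,0.08,0,0],[0.6,0,0,0],[0.6,-0.06,0,0],[0.1,-0.02,0,0]]]'
python3 -c "
from h import *
clampgo()"
```

```text
time_s: 4.78
position: [0.4333, 0.2241, 0.0389]
orientation: [-1.161, 1.217, 1.106]
wrist_force: [-12.9, -1.5, 25.6]
opening: 0.0191
clamp ang 1.8461565908655728 rad 0.08246966186969112
t 4.78 tcp [0.4333 0.2241 0.0389] yaw 1.476 tilt [ 0.047 -0.002] F [-12.9  -1.5  25.6] open 0.0191 q [ 0.33  0.1   1.91 -0.02  1.09 -1.14] 
 GO [-0.37  0.2  -0.07] turn 0.02
```

```bash
cat >>h.py <<'E'
def doorpt(q,y=33): # grasp point on bar, world
    a=q-.4115; return tf(cab,[-170.2*np.sin(a),y,70+170.2*np.cos(a)])[0]
E
python3 -m crank '[[[-0.1,0,0,0],[0,0,0,0],[0,0,0,0],[0,0,0,0],[0,0,0,0]]]' 1 
python3 -m crank '[[[-0.5,0,0,0],[-1,0,0,0],[-1,0,0,0],[-1,0,0,0],[-1,0,0,0]]]' >/dev/null
python3 -m crank '[[[-1,0,0,0.3],[-1,0,0,1],[-1,0,0,1],[-1,0,0,1],[-1,0,0,1]]]' >/dev/null
python3 -m crank '[[[-1,0,0,1],[-1,0,0,1],[-1,0,0,1],[0,0,0,1],[0,0,0,1]]]'
python3 -c "
from h import *
p=doorpt(.135);print(p)
go([*p[:2],.29],.184)"
```

```text
time_s: 5.2
position: [0.4335, 0.2241, 0.0413]
orientation: [-1.161, 1.218, 1.106]
wrist_force: [0.0, 0.2, -0.5]
opening: 0.0785
time_s: 6.45
position: [0.417, 0.2234, 0.3163]
orientation: [-0.255, 1.504, 0.243]
wrist_force: [-0.2, 0.3, -1.4]
opening: 0.0853
[ 0.64372855 -0.15824414  0.23373526]
t 6.45 tcp [0.417  0.2234 0.3163] yaw 0.32 tilt [0.052 0.001] F [-0.2  0.3 -1.4] open 0.0853 q [ 0.34 -0.11  1.54 -0.02  1.67  0.02] 
 GO [  1.9  -21.65   4.68] turn 1.14
```

```bash
python3 -m crank '[[[0,-0.9,0.3,0.6],[0,-0.9,0.3,0.5],[0,-0.95,0.3,0],[0,-0.95,0.2,0],[0,-0.95,0.1,0]]]' >/dev/null
python3 -m crank '[[[0,-0.95,0.1,0],[0,-0.95,0.1,0],[0,-0.95,0.1,0],[0,-0.95,0.1,0],[0,-0.95,0.1,0]]]' >/dev/null
python3 -m crank '[[[0,-0.95,0.1,0],[0,-0.95,0.1,0],[0,-0.95,0.1,0],[0,-0.95,0.1,0],[0,-0.95,0.1,0]]]'
python3 -c "
from h import *
p=doorpt(.135);
go([*p[:2],.28],.184)"
```

```text
time_s: 7.7
position: [0.5096, -0.055, 0.3374]
orientation: [-0.14, 1.501, 0.135]
wrist_force: [-0.3, -1.0, 0.1]
opening: 0.0857
t 7.7 tcp [ 0.5096 -0.055   0.3374] yaw 0.177 tilt [0.065 0.003] F [-0.3 -1.   0.1] open 0.0857 q [-0.27 -0.04  1.43  0.02  1.69 -0.44] 
 GO [ 3.28 -6.23  5.5 ] turn -0.06
```

```bash
python3 -m crank '[[[0.2,-0.95,0.8,0],[0.3,-0.95,0.8,0],[0.4,-0.95,0.8,0],[0.4,-0.95,0.8,0],[0.4,-0.95,0.8,0]]]'
python3 -c "
from h import *
p=doorpt(.135);
go([*p[:2],.28],.184)"
python3 -m crank '[[[0.3,-0.7,0.7,0],[0.3,-0.7,0.7,0],[0.2,0,0,0],[0.2,0,0,0],[0,0,0,0]]]'
python3 -c "
from h import *
p=doorpt(.135);
go([*p[:2],.217],.184)"
```

```text
time_s: 8.12
position: [0.6075, -0.1392, 0.317]
orientation: [-0.142, 1.494, 0.131]
wrist_force: [1.3, -0.1, 1.3]
opening: 0.0855
t 8.12 tcp [ 0.6075 -0.1392  0.317 ] yaw 0.176 tilt [ 0.072 -0.   ] F [ 1.3 -0.1  1.3] open 0.0855 q [-0.36  0.19  1.22  0.03  1.66 -0.53] 
 GO [ 1.98 -1.23  1.48] turn -0.07
time_s: 8.53
position: [0.6436, -0.1659, 0.2985]
orientation: [-0.139, 1.497, 0.13]
wrist_force: [-0.4, 0.5, -0.3]
opening: 0.0856
t 8.53 tcp [ 0.6436 -0.1659  0.2985] yaw 0.174 tilt [0.07 0.  ] F [-0.4  0.5 -0.3] open 0.0856 q [-0.38  0.28  1.14  0.03  1.65 -0.55] 
 GO [ 4.06  0.42 -0.21] turn -0.09
```

```bash
python3 -m crank '[[[0.8,0.4,-0.1,0],[1,0,0,0],[1,0,0,0],[1,0,0,0],[0.2,0,0,0]]]'
python3 -m crank '[[[0.1,0,0,0],[0,0,0,0],[0,0,0,0],[0,0,0,0],[0,0,0,0]]]' 0 30
python3 -c "
from h import *
p=doorpt(.135);
go([*p[:2],.217],.184)"
```

```text
time_s: 8.95
position: [0.644, -0.1555, 0.2225]
orientation: [-0.143, 1.49, 0.129]
wrist_force: [0.5, 0.8, -0.7]
opening: 0.0855
time_s: 9.37
position: [0.6436, -0.1545, 0.2258]
orientation: [-0.145, 1.486, 0.128]
wrist_force: [1.2, -0.5, 0.7]
opening: 0.0251
t 9.37 tcp [ 0.6436 -0.1545  0.2258] yaw 0.177 tilt [ 0.081 -0.003] F [ 1.2 -0.5  0.7] open 0.0251 q [-0.36  0.28  1.29  0.03  1.49 -0.54] 
 GO [ 0.44 -0.18 -0.06] turn -0.06
```

```bash
python3 -m crank '[[[0.3,0,0,0],[0.2,0,0,0],[0.1,0,0,0],[0,0,0,0],[0,0,0,0]]]' 0 40
python3 -c "
from h import *
import cv2
p=doorpt(.135);
go([*p[:2],.217],.184)
b=viewer.camera('scene')[200:420,280:460];cv2.imwrite('pics/d1.png',cv2.resize(b,(540,660))[:600,:,::-1])"
```

```text
time_s: 9.78
position: [0.6478, -0.1542, 0.2196]
orientation: [-0.148, 1.473, 0.126]
wrist_force: [-1.5, -1.2, 1.7]
opening: 0.0083
t 9.78 tcp [ 0.6478 -0.1542  0.2196] yaw 0.178 tilt [ 0.094 -0.006] F [-1.5 -1.2  1.7] open 0.0083 q [-0.36  0.28  1.3   0.03  1.46 -0.54] 
 GO [ 0.11 -0.16 -0.25] turn -0.05
```

View pics/d1.png

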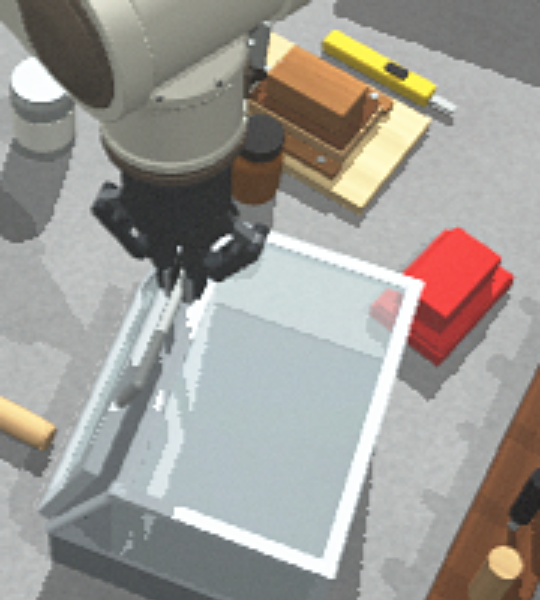

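The picture shows the fingers closed on the bar at about (175,290), and the opening of 8.3 mm fits the 10 mm bar. I'll add a helper for arc steps.

```bash
cat >>h.py <<'E'
def arc(step,n=5,rad=None,goal=None):
    o=r.observe(); M=R.from_rotvec(o["orientation"]).as_matrix(); g=o["position"]-M[:,0]*.0187
    h=tf(cab,[0,0,70])[0]; d=g-h; cx=np.array([np.cos(cab[2]),np.sin(cab[2]),0]); x=d@cx; z=d[2]
    a=np.arctan2(-x,z); rr=np.hypot(x,z); rad=rad or rr
    print("t",round(o["time_s"],2),"door",round(a+.4115,3),"r",round(rr*1e3,1),"lat",round(d@[-cx[1],cx[0],0]*1e3,1),"tcp",np.round(o["position"],4),"tilt",np.round(M[:2,0],3),"F",np.round(o["wrist_force"],1),"open",round(o["opening"],4))
    p=a
    for k in range(n):
        q=p+step; dx=-rad*(np.sin(q)-np.sin(p)); dz=rad*(np.cos(q)-np.cos(p))
        print(np.round(M.T@(cx*dx+[0,0,dz])/.02,2)); p=q
E
python3 -c "
from h import *
arc(.1)"
```

```text
t 9.83 door 0.125 r 175.4 lat 36.6 tcp [ 0.6478 -0.1543  0.2196] tilt [ 0.094 -0.006] F [-0.2  0.8  1.9] open 0.0081
[-0.28 -0.01 -0.83]
[-0.2  -0.01 -0.85]
[-0.11 -0.01 -0.87]
[-0.02 -0.01 -0.88]
[ 0.06 -0.   -0.87]
```

```bash
python3 -m crank '[[[-0.27,0,-0.83,0],[-0.2,0,-0.85,0],[-0.11,0,-0.87,0],[-0.02,0,-0.88,0],[0.06,0,-0.87,0]]]'
python3 -c "
from h import *
arc(.1)"
```

```text
time_s: 10.25
position: [0.5657, -0.1693, 0.2257]
orientation: [-0.151, 1.46, 0.126]
wrist_force: [1.9, 0.8, 4.0]
opening: 0.008
t 10.25 door 0.605 r 177.6 lat 36.9 tcp [ 0.5657 -0.1693  0.2257] tilt [ 0.107 -0.007] F [1.9 0.8 4. ] open 0.008
[ 0.12  0.   -0.88]
[ 0.21  0.   -0.86]
[ 0.3   0.   -0.84]
[ 0.38  0.01 -0.8 ]
[ 0.46  0.01 -0.76]
```

```bash
python3 -m crank '[[[0.2,0,-0.87,0],[0.28,0,-0.86,0],[0.35,0,-0.83,0],[0.42,0,-0.79,0],[0.5,0,-0.75,0]]]'
python3 -c "
from h import *
arc(.1)"
```

```text
time_s: 10.67
position: [0.4874, -0.1838, 0.1847]
orientation: [-0.153, 1.451, 0.125]
wrist_force: [4.1, 1.6, 0.2]
opening: 0.0078
t 10.67 door 1.119 r 175.4 lat 37.0 tcp [ 0.4874 -0.1838  0.1847] tilt [ 0.116 -0.008] F [4.1 1.6 0.2] open 0.0078
[ 0.53  0.01 -0.7 ]
[ 0.59  0.02 -0.64]
[ 0.66  0.02 -0.58]
[ 0.71  0.02 -0.51]
[ 0.76  0.02 -0.44]
```

```bash
python3 -m crank '[[[0.53,0,-0.68,0],[0.59,0,-0.62,0],[0.66,0,-0.56,0],[0.71,0,-0.49,0],[0.76,0,-0.42,0]]]'
python3 -c "
from h import *
arc(.1)"
```

```text
time_s: 11.08
position: [0.4384, -0.1928, 0.1116]
orientation: [-0.15, 1.446, 0.126]
wrist_force: [17.5, 6.5, -3.5]
opening: 0.0085
t 11.08 door 1.631 r 174.6 lat 37.2 tcp [ 0.4384 -0.1928  0.1116] tilt [ 0.121 -0.005] F [17.5  6.5 -3.5] open 0.0085
[ 0.8   0.02 -0.36]
[ 0.83  0.02 -0.27]
[ 0.85  0.02 -0.19]
[ 0.87  0.02 -0.1 ]
[ 0.87  0.02 -0.02]
```

```bash
python3 -m crank '[[[0.8,0,-0.26,0],[0.83,0,-0.2,0],[0.85,0,-0.12,0],[0.75,0,-0.05,0],[0.2,0,0,0]]]'
python3 -c "
from h import *
arc(.05)"
```

```text
time_s: 11.5
position: [0.4324, -0.1964, 0.0416]
orientation: [-0.151, 1.445, 0.124]
wrist_force: [-39.5, 16.5, 75.6]
opening: 0.0083
t 11.5 door 2.04 r 170.8 lat 34.8 tcp [ 0.4324 -0.1964  0.0416] tilt [ 0.122 -0.007] F [-39.5  16.5  75.6] open 0.0083
[ 0.43  0.01 -0.02]
[0.43 0.01 0.01]
[0.43 0.01 0.03]
[0.42 0.01 0.05]
[0.42 0.01 0.07]
```

```bash
python3 -m crank '[[[-0.15,0,0,0],[0,0,0,0],[0,0,0,0],[0,0,0,0],[0,0,0,0]]]' 0.35 
python3 -m crank '[[[-0.8,0,0.06,0],[-1,0,0.1,0],[-1,0,0.1,0],[-1,0,0,0],[-1,0,0,0]]]' 
python3 -m crank '[[[-1,0,0,-0.5],[-1,0,0,-1],[-1,0,0,-1],[-1,0,0,-1],[-1,0,0,-1]]]' 1
python3 -c "
from h import *
import cv2
arc(.1,1)
go([*tf(jig,[-20,0,0])[0][:2],.2],1.474)
cv2.imwrite('pics/s2.png',viewer.camera('scene')[130:430,200:480][:,:,::-1].repeat(2,0).repeat(2,1))"
```

```text
time_s: 11.92
position: [0.4316, -0.1966, 0.0441]
orientation: [-0.151, 1.446, 0.123]
wrist_force: [-0.1, -0.8, 0.8]
opening: 0.0295
time_s: 12.33
position: [0.4228, -0.1932, 0.1382]
orientation: [-0.146, 1.454, 0.128]
wrist_force: [0.6, -1.3, 0.1]
opening: 0.0302
time_s: 12.75
position: [0.4102, -0.1923, 0.2418]
orientation: [-0.597, 1.388, 0.533]
wrist_force: [0.6, -0.9, 0.0]
opening: 0.0851
t 12.75 door 1.2 r 270.0 lat 42.7 tcp [ 0.4102 -0.1923  0.2418] tilt [ 0.112 -0.001] F [ 0.6 -0.9  0. ] open 0.0851
[ 0.9   0.54 -0.85]
t 12.75 tcp [ 0.4102 -0.1923  0.2418] yaw 0.737 tilt [ 0.112 -0.001] F [ 0.6 -0.9  0. ] open 0.0851 q [-0.66 -0.18  1.75  0.07  1.49 -1.39] 
 GO [ 3.02  9.32 19.57] turn -6.14
```

View pics/s2.png

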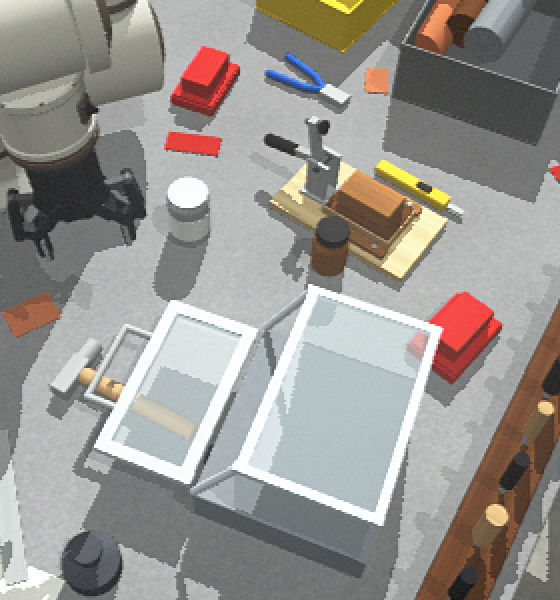

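The door lies fully open and level at (180,390), and the clamp is swung back with its handle at (280,145). Next is the form.

```bash
python3 -m crank '[[[0,0.2,0.9,-1],[0,0.2,0.9,-1],[0,0,0.95,-1],[0,0,0.95,-1],[0,0,0.95,-1]]]' 1 
python3 -m crank '[[[0,-0.2,0.95,-1],[0,-0.3,0.95,0],[0,-0.3,0.95,0],[0,-0.3,0.95,0],[0,-0.3,0.95,0]]]' 
python3 -c "
from h import *
go([*tf(jig,[-5,0,0])[0][:2],.2],1.474)"
```

```text
time_s: 13.22
position: [0.4569, -0.1113, 0.2524]
orientation: [-1.093, 1.215, 0.962]
wrist_force: [-0.3, 1.2, 0.3]
opening: 0.0854
time_s: 13.63
position: [0.497, -0.0152, 0.2551]
orientation: [-1.197, 1.164, 1.056]
wrist_force: [-0.2, -0.2, 1.3]
opening: 0.0856
t 13.63 tcp [ 0.497  -0.0152  0.2551] yaw 1.48 tilt [ 0.118 -0.006] F [-0.2 -0.2  1.3] open 0.0856 q [-0.2  -0.1   1.65  0.02  1.47 -1.68] 
 GO [ 3.25 -3.61 11.49] turn 0.05
```

```bash
python3 -m crank '[[[0,-0.33,0.95,0],[0,-0.33,0.95,0],[0,-0.33,0.95,0],[0,-0.33,0.95,0],[0,-0.33,0.95,0]]]' 1 
python3 -m crank '[[[0,-0.33,0.95,0],[0,-0.33,0.95,0],[0,-0.33,0.95,0],[0,-0.33,0.95,0],[0,-0.33,0.95,0]]]' 
python3 -c "
from h import *
go([*tf(jig,[-5,0,0])[0][:2],.12],1.474)"
```

```text
time_s: 14.05
position: [0.5397, 0.082, 0.2577]
orientation: [-1.194, 1.167, 1.055]
wrist_force: [0.8, -1.1, -0.4]
opening: 0.0852
time_s: 14.47
position: [0.5827, 0.1791, 0.2599]
orientation: [-1.191, 1.169, 1.054]
wrist_force: [0.2, -1.2, -0.3]
opening: 0.0854
t 14.47 tcp [0.5827 0.1791 0.2599] yaw 1.474 tilt [ 0.114 -0.006] F [ 0.2 -1.2 -0.3] open 0.0854 q [ 0.19  0.14  1.39 -0.03  1.49 -1.29] 
 GO [7.02 0.24 1.41] turn 0.0
```

```bash
python3 -m crank '[[[0.3,0.1,0.7,0],[0.9,0.1,0.7,0],[1,0,0,0],[1,0,0,0],[1,0,0,0]]]' 1 
python3 -m crank '[[[1,0,0,0],[1,0,0,0],[0.7,0,0,0],[0.1,0,0,0],[0,0,0,0]]]' 
python3 -c "
from h import *
import cv2
go([*tf(jig,[-5,0,0])[0][:2],.042],1.474)
a=viewer.camera('top')[160:280,200:320];b=viewer.camera('scene')[150:290,310:450]
cv2.imwrite('pics/f1.png',np.hstack([cv2.resize(a,(400,400))[:,:,::-1],cv2.resize(b,(400,400))[:,:,::-1]]))"
```

```text
time_s: 14.88
position: [0.5937, 0.2136, 0.1749]
orientation: [-1.191, 1.163, 1.052]
wrist_force: [1.3, -0.0, -1.1]
opening: 0.0855
time_s: 15.3
position: [0.5983, 0.2135, 0.1097]
orientation: [-1.187, 1.172, 1.056]
wrist_force: [-0.3, -0.2, -0.1]
opening: 0.0854
t 15.3 tcp [0.5983 0.2135 0.1097] yaw 1.472 tilt [ 0.111 -0.005] F [-0.3 -0.2 -0.1] open 0.0854 q [ 0.24  0.28  1.54 -0.03  1.22 -1.22] 
 GO [ 3.36  0.42 -0.36] turn -0.01
```

View pics/f1.png

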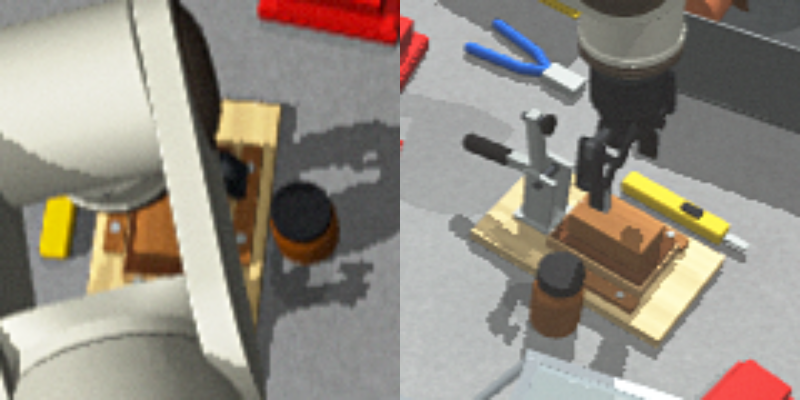

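The fingers straddle the block, near finger at about (600,190), and the raised clamp is clear of the gripper. I lower and grip.

```bash
python3 -m crank '[[[0.9,0.3,-0.36,0],[1,0.1,0,0],[0.9,0,0,0],[0.3,0,0,0],[0,0,0,0]]]' 1 
python3 -c "
from h import *
go([*tf(jig,[-5,0,0])[0][:2],.042],1.474)"
python3 -m crank '[[[0.15,0,0,0],[0.1,0,0,0],[0,0,0,0],[0,0,0,0],[0,0,0,0]]]' 0 50 
python3 -c "
from h import *
go([*tf(jig,[-5,0,0])[0][:2],.042],1.474)"
```

```text
time_s: 15.82
position: [0.6004, 0.2077, 0.0541]
orientation: [-1.19, 1.161, 1.048]
wrist_force: [-0.6, 0.6, 1.8]
opening: 0.0854
t 15.82 tcp [0.6004 0.2077 0.0541] yaw 1.472 tilt [ 0.123 -0.002] F [-0.6  0.6  1.8] open 0.0854 q [ 0.23  0.32  1.61 -0.03  1.1  -1.23] 
 GO [ 0.58  0.25 -0.07] turn -0.01
time_s: 16.23
position: [0.6029, 0.2085, 0.0538]
orientation: [-1.191, 1.155, 1.045]
wrist_force: [0.0, 0.5, -3.0]
opening: 0.0507
t 16.23 tcp [0.6029 0.2085 0.0538] yaw 1.472 tilt [ 0.129 -0.001] F [ 0.   0.5 -3. ] open 0.0507 q [ 0.23  0.32  1.61 -0.03  1.09 -1.23] 
 GO [ 0.55  0.37 -0.12] turn -0.01
```

The grip is too high, with the tips at z = 0.054. I reopen, go 12 mm lower and grip again.

```bash
python3 -m crank '[[[0,0,0,0],[0.1,0,0,0],[0.1,0,0,0],[0.6,0.3,0,0],[0.3,0.1,0,0]]]' 0.85
python3 -c "
from h import *
go([*tf(jig,[-5,0,0])[0][:2],.042],1.474)"
python3 -m crank '[[[0.3,0.1,0,0],[0.2,0,0,0],[0.1,0,0,0],[0,0,0,0],[0,0,0,0]]]' 0 60 
python3 -c "
from h import *
go([*tf(jig,[-5,0,0])[0][:2],.042],1.474)"
```

```text
time_s: 16.65
position: [0.5993, 0.2096, 0.0327]
orientation: [-1.192, 1.151, 1.042]
wrist_force: [-0.4, 0.2, -1.2]
opening: 0.0725
t 16.65 tcp [0.5993 0.2096 0.0327] yaw 1.472 tilt [ 0.133 -0.   ] F [-0.4  0.2 -1.2] open 0.0725 q [ 0.23  0.33  1.64 -0.04  1.04 -1.22] 
 GO [-0.48  0.05 -0.14] turn -0.01
time_s: 17.07
position: [0.608, 0.2095, 0.037]
orientation: [-1.202, 1.131, 1.025]
wrist_force: [0.9, 0.1, -3.2]
opening: 0.0508
t 17.07 tcp [0.608  0.2095 0.037 ] yaw 1.474 tilt [0.158 0.   ] F [ 0.9  0.1 -3.2] open 0.0508 q [ 0.23  0.33  1.63 -0.04  1.02 -1.22] 
 GO [-0.34  0.5  -0.18] turn -0.0
```

```bash
python3 -m crank '[[[-0.4,-0.06,0,0],[-0.8,-0.13,0,0],[-0.95,-0.16,0,0],[-0.95,-0.16,0,0],[-0.95,-0.16,0,0]]]'
python3 -m crank '[[[-0.95,-0.16,0,0],[-0.95,-0.16,0,0],[-0.95,-0.16,0,0],[-0.8,-0.13,0,0],[-0.4,-0.07,0,0]]]'
python3 -c "
from h import *
import cv2
go([*tf(cab,[-5,0,0])[0][:2],.17],1.755)
b=viewer.camera('scene')[130:290,300:480]
cv2.imwrite('pics/f2.png',cv2.resize(b,(540,480))[:,:,::-1])"
```

```text
time_s: 17.48
position: [0.6045, 0.2073, 0.115]
orientation: [-1.199, 1.144, 1.034]
wrist_force: [-0.1, 0.5, -3.4]
opening: 0.0513
time_s: 17.9
position: [0.605, 0.206, 0.2016]
orientation: [-1.198, 1.148, 1.038]
wrist_force: [-0.1, -0.1, -2.0]
opening: 0.0511
t 17.9 tcp [0.605  0.206  0.2016] yaw 1.474 tilt [ 0.139 -0.003] F [-0.1 -0.1 -2. ] open 0.0511 q [ 0.23  0.21  1.43 -0.03  1.36 -1.24] 
 GO [  1.59  -1.47 -20.26] turn -2.34
```

View pics/f2.png

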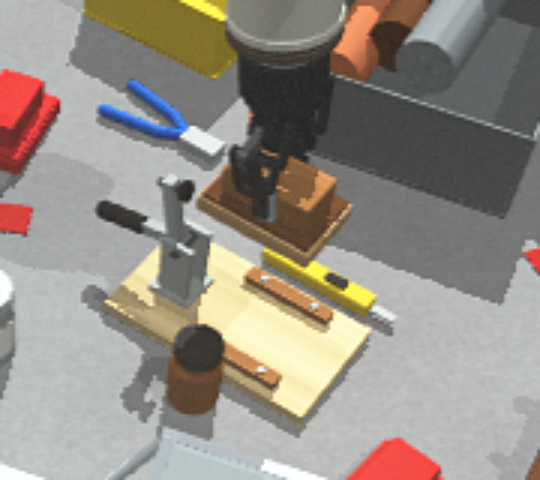

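The form is held level and clear of the jig, at about (275,210). Carry it in front of the cabinet now.

```bash
python3 -m crank '[[[-0.08,0.4,-0.6,0],[-0.08,0.55,-0.8,0],[-0.08,0.55,-0.8,0],[-0.08,0.55,-0.8,0],[-0.08,0.55,-0.8,0]]]'
python3 -m crank '[[[-0.08,0.5,-0.8,-0.2],[-0.08,0.5,-0.8,-0.25],[-0.05,0.4,-0.9,-0.25],[0,0.3,-0.9,-0.25],[0,0.2,-0.9,-0.25]]]'
python3 -c "
from h import *
go([*tf(cab,[-100,0,0])[0][:2],.19],1.755)"
```

```text
time_s: 18.37
position: [0.5434, 0.1355, 0.197]
orientation: [-1.197, 1.151, 1.044]
wrist_force: [0.7, -0.3, -2.1]
opening: 0.0515
time_s: 18.78
position: [0.4958, 0.0489, 0.1898]
orientation: [-1.311, 1.093, 1.153]
wrist_force: [0.3, -0.3, -3.0]
opening: 0.0513
t 18.78 tcp [0.4958 0.0489 0.1898] yaw 1.626 tilt [ 0.125 -0.002] F [ 0.3 -0.3 -3. ] open 0.0513 q [-0.06 -0.08  1.76  0.01  1.33 -1.69] 
 GO [  0.08   0.25 -13.33] turn -1.07
```

```bash
python3 -m crank '[[[-0.02,0,-0.9,-0.25],[-0.02,0,-0.9,-0.25],[0,-0.05,-0.9,-0.25],[0,-0.05,-0.9,-0.25],[0,-0.08,-0.9,0]]]'
python3 -m crank '[[[0,-0.1,-0.9,0],[0,-0.1,-0.9,0],[0,-0.1,-0.9,0],[0,-0.1,-0.9,0],[0,-0.1,-0.9,0]]]'
python3 -c "
from h import *
go([*tf(cab,[-80,0,0])[0][:2],.115],1.755)"
```

```text
time_s: 19.2
position: [0.5058, -0.0435, 0.187]
orientation: [-1.405, 1.037, 1.248]
wrist_force: [0.3, 0.4, -2.2]
opening: 0.0512
time_s: 19.62
position: [0.5304, -0.1341, 0.1843]
orientation: [-1.398, 1.04, 1.255]
wrist_force: [0.5, 0.7, -3.1]
opening: 0.0512
t 19.62 tcp [ 0.5304 -0.1341  0.1843] yaw 1.754 tilt [0.109 0.002] F [ 0.5  0.7 -3.1] open 0.0512 q [-0.42  0.04  1.65  0.05  1.35 -2.18] 
 GO [ 3.41  1.34 -3.81] turn -0.01
```

```bash
python3 -m crank '[[[0,0.35,-0.9,0],[0,0.35,-0.9,0],[0,0.3,-0.9,0],[0.1,0.2,-0.8,0],[0.6,0.1,-0.2,0]]]'
python3 -m crank '[[[0.9,0.1,0,0],[0.9,0.1,0,0],[0.5,0.05,0,0],[0.2,0,0,0],[0,0,0,0]]]'
python3 -c "
from h import *
go([*tf(cab,[5,0,0])[0][:2],.104],1.755)"
```

```text
time_s: 20.03
position: [0.5187, -0.2168, 0.1637]
orientation: [-1.393, 1.042, 1.26]
wrist_force: [0.4, 0.3, -2.3]
opening: 0.051
time_s: 20.45
position: [0.5161, -0.2161, 0.1031]
orientation: [-1.383, 1.045, 1.267]
wrist_force: [-0.3, -0.3, -2.4]
opening: 0.0508
t 20.45 tcp [ 0.5161 -0.2161  0.1031] yaw 1.751 tilt [0.096 0.01 ] F [-0.3 -0.3 -2.4] open 0.0508 q [-0.57  0.14  1.72  0.06  1.21 -2.34] 
 GO [ 0.41 -4.71  0.05] turn -0.04
```

```bash
python3 -m crank '[[[0.05,-0.9,0,0],[0.08,-0.9,0,0],[0.08,-0.9,0,0],[0.08,-0.9,0,0],[0.08,-0.8,0,0]]]'
python3 -c "
from h import *
import cv2
go([*tf(cab,[5,0,0])[0][:2],.092],1.755)
b=viewer.camera('scene')[200:420,240:460]
cv2.imwrite('pics/g1.png',cv2.resize(b,(600,600))[:,:,::-1])"
```

```text
time_s: 20.87
position: [0.6049, -0.1984, 0.1063]
orientation: [-1.383, 1.046, 1.266]
wrist_force: [0.1, -0.2, -3.1]
opening: 0.051
t 20.87 tcp [ 0.6049 -0.1984  0.1063] yaw 1.75 tilt [0.096 0.01 ] F [ 0.1 -0.2 -3.1] open 0.051 q [-0.46  0.29  1.53  0.05  1.24 -2.23] 
 GO [ 0.73 -0.13 -0.02] turn -0.04
```

View pics/g1.png

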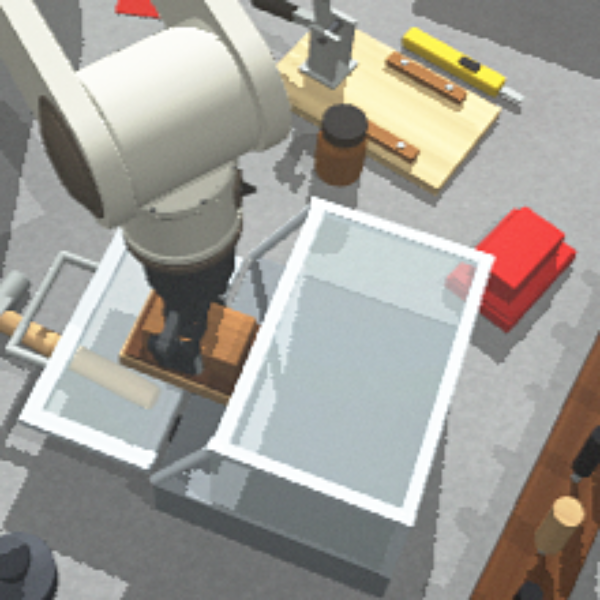

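The form hangs level over the hinge line, its far end already under the roof edge. I lower it onto the ledge and release.

```bash
python3 -m crank '[[[0.1,-0.5,0,0],[0.25,-0.1,0,0],[0.25,0,0,0],[0.15,0,0,0],[0.05,0,0,0]]]'
python3 -c "
from h import *
go([*tf(cab,[10,0,0])[0][:2],.092],1.755)"
```

```text
time_s: 21.33
position: [0.6225, -0.1939, 0.0922]
orientation: [-1.388, 1.042, 1.266]
wrist_force: [-1.8, -2.2, 6.5]
opening: 0.0513
t 21.33 tcp [ 0.6225 -0.1939  0.0922] yaw 1.754 tilt [0.1   0.009] F [-1.8 -2.2  6.5] open 0.0513 q [-0.45  0.33  1.51  0.05  1.22 -2.22] 
 GO [-0.04  0.45 -0.1 ] turn -0.01
```

```bash
python3 -m crank '[[[0,0,0,0],[0,0,0,0],[-0.1,0,0,0],[-0.15,0,0,0],[-0.15,0,0,0]]]' 0.85
python3 -c "
from h import *
go([*tf(cab,[-75,0,0])[0][:2],.11],1.755)"
python3 -m crank '[[[-0.2,0.4,0,0],[-0.2,0.9,0,0],[-0.15,0.95,0,0],[-0.1,0.95,0,0],[-0.1,0.95,0,0]]]'
python3 -c "
from h import *
go([*tf(cab,[-75,0,0])[0][:2],.11],1.755)"
```

```text
time_s: 21.75
position: [0.6204, -0.1946, 0.1013]
orientation: [-1.387, 1.043, 1.264]
wrist_force: [-0.0, -1.1, -0.0]
opening: 0.0727
t 21.75 tcp [ 0.6204 -0.1946  0.1013] yaw 1.753 tilt [0.1   0.009] F [-0.  -1.1 -0. ] open 0.0727 q [-0.45  0.32  1.5   0.05  1.23 -2.22] 
 GO [-0.89  4.53 -0.09] turn -0.02
time_s: 22.17
position: [0.5356, -0.21, 0.1106]
orientation: [-1.392, 1.04, 1.263]
wrist_force: [-0.3, -0.5, 0.5]
opening: 0.0725
t 22.17 tcp [ 0.5356 -0.21    0.1106] yaw 1.755 tilt [0.103 0.008] F [-0.3 -0.5  0.5] open 0.0725 q [-0.54  0.16  1.68  0.06  1.22 -2.32] 
 GO [ 0.    0.29 -0.1 ] turn -0.0
```

```bash
python3 -m crank '[[[0.3,0.4,0,0],[0.6,0.1,-0.1,0],[0.5,0.05,0,0],[0.2,0.05,0,0],[0.1,0,0,0]]]' 0.4
python3 -c "
from h import *
import cv2
go([*tf(cab,[10,0,0])[0][:2],.077],1.755)
b=viewer.camera('scene')[200:420,240:460]
cv2.imwrite('pics/g2.png',cv2.resize(b,(600,600))[:,:,::-1])"
```

```text
time_s: 22.58
position: [0.5253, -0.2151, 0.074]
orientation: [-1.392, 1.041, 1.259]
wrist_force: [0.0, 0.3, 0.5]
opening: 0.0344
t 22.58 tcp [ 0.5253 -0.2151  0.074 ] yaw 1.753 tilt [0.105 0.006] F [0.  0.3 0.5] open 0.0344 q [-0.56  0.18  1.74  0.07  1.14 -2.34] 
 GO [ 0.32 -4.51  0.07] turn -0.02
```

```bash
python3 -m crank '[[[0,-0.6,0,0],[0.05,-0.6,0,0],[0.06,-0.6,0,0],[0.06,-0.6,0,0],[0.06,-0.6,0,0]]]'
python3 -c "
from h import *
go([*tf(cab,[14,0,0])[0][:2],.077],1.755)"
```

```text
time_s: 23.05
position: [0.5902, -0.2026, 0.0749]
orientation: [-1.391, 1.042, 1.261]
wrist_force: [-1.0, -0.6, -0.4]
opening: 0.0341
t 23.05 tcp [ 0.5902 -0.2026  0.0749] yaw 1.753 tilt [0.103 0.007] F [-1.  -0.6 -0.4] open 0.0341 q [-0.48  0.29  1.6   0.06  1.17 -2.26] 
 GO [ 0.04 -1.42  0.04] turn -0.02
```

```bash
python3 -m crank '[[[0.05,-0.45,0,0],[0.05,-0.45,0,0],[0.05,-0.4,0,0],[0.03,-0.15,0,0],[0,0,0,0]]]'
python3 -c "
from h import *
import cv2
go([*tf(cab,[14,0,0])[0][:2],.077],1.755)
b=viewer.camera('scene')[200:420,240:460];c=viewer.camera('top')[90:250,330:490]
cv2.imwrite('pics/g3.png',np.hstack([cv2.resize(b,(400,400)),cv2.resize(c,(400,400))])[:,:,::-1])"
```

```text
time_s: 23.47
position: [0.6259, -0.1951, 0.0743]
orientation: [-1.393, 1.04, 1.263]
wrist_force: [-3.2, -1.0, 2.4]
opening: 0.0346
t 23.47 tcp [ 0.6259 -0.1951  0.0743] yaw 1.756 tilt [0.104 0.007] F [-3.2 -1.   2.4] open 0.0346 q [-0.44  0.35  1.52  0.05  1.18 -2.22] 
 GO [-0.18  0.39 -0.  ] turn 0.01
```

View pics/g3.png

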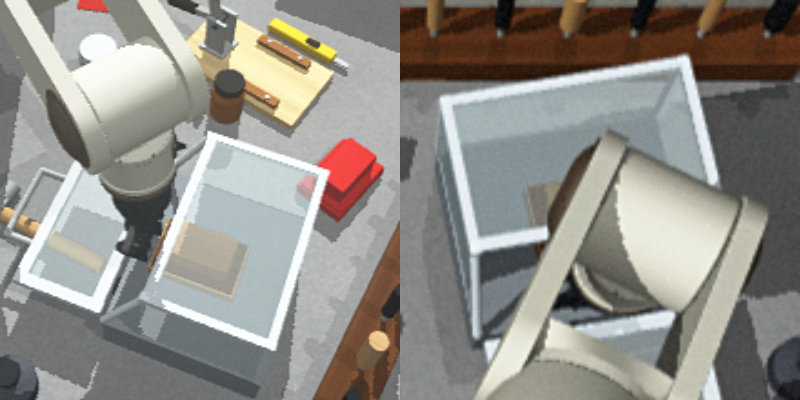

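The form sits inside on the shelf, behind the sloping front (left half, about (205,255)). I retreat and return to the door handle.

```bash
python3 -m crank '[[[-0.1,0.5,0,0],[-0.15,0.9,0,0],[-0.2,0.95,0,0],[-0.5,0.8,0,0],[-0.8,0.6,0,0]]]' >/dev/null
python3 -m crank '[[[-0.8,0.6,0,1],[-0.9,0.4,0,1],[-0.8,0,0,1],[-0.5,0,0,1],[0,0,0,1]]]' 0.35
python3 -m crank '[[[0,0,0,1],[0,0,0,1],[0,0,0,1],[0,0,0,1],[0,0,0,1]]]'
python3 -c "
from h import *
p=doorpt(2.007)
go([*p[:2],.12],.184)"
```

```text
time_s: 24.4
position: [0.5077, -0.2133, 0.1617]
orientation: [-0.912, 1.29, 0.832]
wrist_force: [-0.8, 0.0, 0.8]
opening: 0.03
time_s: 24.82
position: [0.5027, -0.214, 0.1638]
orientation: [-0.413, 1.427, 0.378]
wrist_force: [-1.0, 0.4, -0.5]
opening: 0.0301
t 24.82 tcp [ 0.5027 -0.214   0.1638] yaw 0.514 tilt [0.107 0.005] F [-1.   0.4 -0.5] open 0.0301 q [-0.58  0.06  1.68  0.07  1.32 -1.11] 
 GO [ 1.8   2.56 -2.94] turn 2.75
```

```bash
python3 -m crank '[[[0,0.6,-0.6,0.95],[0,0.5,-0.7,0.95],[0,0.3,-0.8,0.85],[0,0.2,-0.8,0],[0,0.1,-0.5,0]]]'
python3 -c "
from h import *
p=doorpt(2.007)
go([*p[:2],.1],.184)"
```

```text
time_s: 25.23
position: [0.4202, -0.2013, 0.1546]
orientation: [-0.122, 1.458, 0.116]
wrist_force: [1.0, -0.0, 0.3]
opening: 0.0299
t 25.23 tcp [ 0.4202 -0.2013  0.1546] yaw 0.155 tilt [0.109 0.004] F [ 1.  -0.   0.3] open 0.0299 q [-0.66 -0.1   1.86  0.07  1.3  -0.83] 
 GO [2.77 0.12 0.25] turn -0.24
```

```bash
python3 -m crank '[[[0.9,0.1,0.2,-0.2],[1,0,0,0],[0.8,0,0,0],[0.1,0,0,0],[0,0,0,0]]]'
python3 -c "
from h import *
go([.4325,-.197,.046],.184)"
```

```text
time_s: 25.65
position: [0.4258, -0.199, 0.0993]
orientation: [-0.146, 1.453, 0.131]
wrist_force: [-0.2, 0.4, -0.3]
opening: 0.0296
t 25.65 tcp [ 0.4258 -0.199   0.0993] yaw 0.18 tilt [0.113 0.001] F [-0.2  0.4 -0.3] open 0.0296 q [-0.65 -0.05  1.93  0.08  1.18 -0.85] 
 GO [2.68 0.09 0.05] turn -0.03
```

```bash
python3 -m crank '[[[0.7,0.09,0.05,0],[0.8,0,0,0],[0.8,0,0,0],[0.35,0,0,0],[0.05,0,0,0]]]'
python3 -m crank '[[[0.05,0,0,0],[0.05,0,0,0],[0,0,0,0],[0,0,0,0],[0,0,0,0]]]' 0 40
python3 -c "
from h import *
arc(-.1)"
```

```text
time_s: 26.07
position: [0.4336, -0.1988, 0.0491]
orientation: [-0.15, 1.448, 0.128]
wrist_force: [-0.7, -0.4, -0.5]
opening: 0.0302
time_s: 26.48
position: [0.4318, -0.1994, 0.0499]
orientation: [-0.151, 1.451, 0.129]
wrist_force: [1.2, 0.8, -4.9]
opening: 0.0085
t 26.48 door 1.991 r 171.5 lat 31.8 tcp [ 0.4318 -0.1994  0.0499] tilt [ 0.115 -0.004] F [ 1.2  0.8 -4.9] open 0.0085
[-0.85 -0.02  0.13]
[-0.83 -0.02  0.22]
[-0.8  -0.02  0.3 ]
[-0.77 -0.02  0.38]
[-0.73 -0.02  0.45]
```

```bash
python3 -m crank '[[[-0.85,0,0.13,0],[-0.83,0,0.22,0],[-0.8,0,0.3,0],[-0.77,0,0.38,0],[-0.73,0,0.45,0]]]'
python3 -c "
from h import *
arc(-.1)"
```

```text
time_s: 26.9
position: [0.4512, -0.1959, 0.1349]
orientation: [-0.154, 1.452, 0.124]
wrist_force: [17.6, -4.5, -15.7]
opening: 0.0084
t 26.9 door 1.479 r 173.3 lat 31.8 tcp [ 0.4512 -0.1959  0.1349] tilt [ 0.115 -0.008] F [ 17.6  -4.5 -15.7] open 0.0084
[-0.68 -0.02  0.53]
[-0.62 -0.02  0.6 ]
[-0.56 -0.01  0.66]
[-0.49 -0.01  0.71]
[-0.42 -0.01  0.76]
```

```bash
python3 -m crank '[[[-0.66,0,0.57,0],[-0.6,0,0.63,0],[-0.54,0,0.68,0],[-0.47,0,0.73,0],[-0.4,0,0.77,0]]]'
python3 -c "
from h import *
arc(-.1)"
```

```text
time_s: 27.32
position: [0.5109, -0.1852, 0.202]
orientation: [-0.157, 1.454, 0.118]
wrist_force: [3.3, -4.6, -11.4]
opening: 0.0083
t 27.32 door 0.955 r 176.0 lat 31.6 tcp [ 0.5109 -0.1852  0.202 ] tilt [ 0.113 -0.015] F [  3.3  -4.6 -11.4] open 0.0083
[-0.33 -0.01  0.82]
[-0.25 -0.01  0.84]
[-0.16 -0.    0.86]
[-0.07  0.    0.88]
[0.01 0.   0.88]
```

```bash
python3 -m crank '[[[-0.27,0,0.82,0],[-0.19,0,0.84,0],[-0.11,0,0.86,0],[-0.03,0,0.87,0],[0.05,0,0.87,0]]]'
python3 -c "
from h import *
arc(-.1)"
```

```text
time_s: 27.73
position: [0.5955, -0.1699, 0.2283]
orientation: [-0.16, 1.453, 0.115]
wrist_force: [-2.0, -1.2, -8.8]
opening: 0.0082
t 27.73 door 0.44 r 177.0 lat 31.2 tcp [ 0.5955 -0.1699  0.2283] tilt [ 0.115 -0.019] F [-2.  -1.2 -8.8] open 0.0082
[0.12 0.01 0.88]
[0.2  0.01 0.86]
[0.29 0.02 0.84]
[0.37 0.02 0.8 ]
[0.45 0.02 0.76]
```

```bash
python3 -m crank '[[[0.12,0,0.87,0],[0.2,0,0.85,0],[0.29,0,0.83,0],[0.3,0,0.65,0],[0.15,0,0.3,0]]]'
python3 -c "
from h import *
arc(-.03)"
```

```text
time_s: 28.15
position: [0.6666, -0.157, 0.2155]
orientation: [-0.161, 1.464, 0.115]
wrist_force: [-95.5, -4.0, 57.6]
opening: 0.0081
t 28.15 door 0.022 r 177.4 lat 30.8 tcp [ 0.6666 -0.157   0.2155] tilt [ 0.105 -0.02 ] F [-95.5  -4.   57.6] open 0.0081
[0.13 0.01 0.23]
[0.14 0.01 0.23]
[0.14 0.01 0.22]
[0.15 0.01 0.22]
[0.16 0.01 0.22]
```

The force shows that the door is at its stop. Release and retreat upward.

```bash
python3 -m crank '[[[0,0,0,0],[0,0,0,0],[0,0,0,0],[-0.05,0,0,0],[-0.2,0,0,0]]]' 0.4
python3 -c "
from h import *
arc(-.03,0)"
python3 -m crank '[[[-0.8,0,0,0],[-1,0,0,0],[-1,0,0,0],[-1,0,0,0],[-1,0,0,0]]]' >/dev/null
python3 -m crank '[[[-0.8,0.6,-0.6,0],[-0.4,0.9,-0.9,0],[0,0.9,-0.9,0],[0,0.9,-0.9,0],[0,0.9,-0.9,0]]]' >/dev/null
python3 -m crank '[[[0,0.9,-0.6,0],[0,0.9,-0.6,0],[0,0.9,-0.6,0],[0,0.9,-0.6,0],[0,0.9,-0.6,0]]]' >/dev/null
python3 -m crank '[[[0,0.9,0,0],[0,0.9,0,0],[0,0.9,0,0],[0,0.9,0,0],[0,0.3,0,0]]]'
python3 -c "
from h import *
import cv2
b=viewer.camera('scene')[170:420,270:470];c=viewer.camera('top')[100:300,200:480]
cv2.imwrite('pics/e1.png',np.vstack([cv2.resize(c,(420,300)),cv2.resize(b,(420,300))])[:,:,::-1])
b=cv2.resize(b,(400,500),interpolation=2);c=cv2.resize(c,(400,500*0+286),interpolation=2)
im=np.zeros((500,800,3),np.uint8);im[:,:400]=b;im[:286,400:]=c
cv2.imwrite('pics/e1.png',im[:,:,::-1])
for n in('scene','top'):
  cv2.imwrite(f'pics/{n}_end.png',viewer.camera(n)[:,:,::-1])
  e=proj(n,[doorpt(q,y) for q in(0,.06,.135) for y in(52,-52)])
  print(n,np.round((e-[270,170])*2 if n=='scene' else (e-[200,100])*400/280+[400,0],1).tolist())
"
```

```text
time_s: 28.57
position: [0.6655, -0.1573, 0.2219]
orientation: [-0.162, 1.465, 0.114]
wrist_force: [-0.4, 0.2, -0.8]
opening: 0.0345
t 28.57 door 0.041 r 182.9 lat 30.7 tcp [ 0.6655 -0.1573  0.2219] tilt [ 0.103 -0.021] F [-0.4  0.2 -0.8] open 0.0345
time_s: 30.23
position: [0.4562, 0.0752, 0.3324]
orientation: [-0.16, 1.444, 0.108]
wrist_force: [0.3, -0.5, 0.6]
opening: 0.034
scene [[160.1, 243.2], [128.4, 320.7], [152.5, 238.8], [120.2, 316.2], [142.6, 233.6], [109.7, 310.7]]
top [[670.5, 110.3], [731.9, 99.4], [672.0, 114.9], [733.7, 104.0], [673.9, 121.1], [735.9, 110.1]]
```

View pics/e1.png

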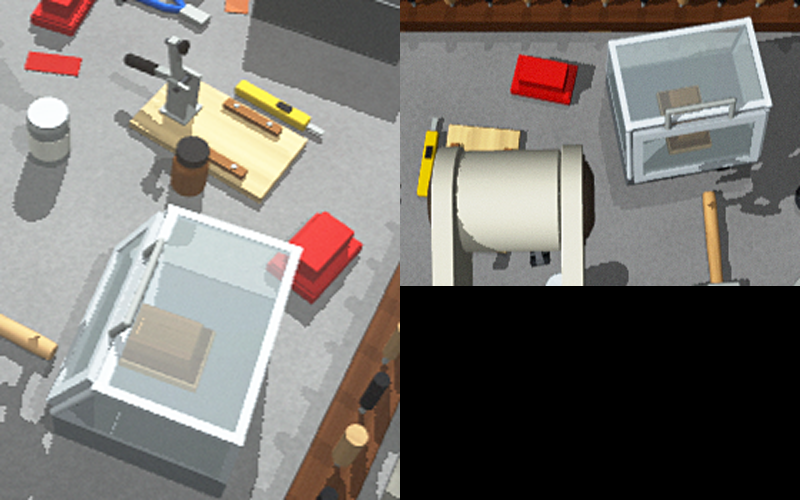

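The end picture shows the form inside, the clamp back, and the bar at about (668,112)–(733,102) in the top half. That fits a shut door to within my pixel reading, so I check it numerically.

```bash
python3 - <<'E'
from h import *
for n in("scene","top"):
    e=cv2.imread(f"pics/{n}_end.png").astype(np.float32).mean(2)
    print(n,[(round(q,2),int(np.mean([cv2.remap(e,*[np.float32([[v]]) for v in proj(n,[doorpt(q,y)])[0]],1)[0,0] for y in np.arange(-38,0.1 if n=='top' else -10,4)]))) for q in np.arange(-.14,.2,.02)])
E
```

```text
scene [(np.float64(-0.14), 181), (np.float64(-0.12), 181), (np.float64(-0.1), 192), (np.float64(-0.08), 194), (np.float64(-0.06), 199), (np.float64(-0.04), 193), (np.float64(-0.02), 151), (np.float64(0.0), 210), (np.float64(0.02), 226), (np.float64(0.04), 222), (np.float64(0.06), 223), (np.float64(0.08), 224), (np.float64(0.1), 233), (np.float64(0.12), 214), (np.float64(0.14), 158), (np.float64(0.16), 156), (np.float64(0.18), 156)]
top [(np.float64(-0.14), 140), (np.float64(-0.12), 142), (np.float64(-0.1), 142), (np.float64(-0.08), 141), (np.float64(-0.06), 138), (np.float64(-0.04), 137), (np.float64(-0.02), 161), (np.float64(0.0), 184), (np.float64(0.02), 160), (np.float64(0.04), 136), (np.float64(0.06), 194), (np.float64(0.08), 236), (np.float64(0.1), 233), (np.float64(0.12), 210), (np.float64(0.14), 139), (np.float64(0.16), 123), (np.float64(0.18), 165)]
```

```bash
python3 -c "
from cell import job
print(job.finish_job())"
```

```text
the job is handed in; nothing more can be done
None
```

The job is done and handed in at about 30 s. In order, I:
1. swung the clamp back to its stop;
2. pulled the door fully open;
3. lifted the form out of the jig, set it down over the hinge line and pushed it along the shelf into the cabinet;
4. pushed the door shut.

**Last checks:**
- **Form:** the last pictures show it inside the cabinet, on the shelf behind the shut door. I estimated its front edge to be about 30 mm behind the hinge line and did not measure it.
- **Clamp and clutter:** in those pictures the clamp is still back and the clutter in view looks unmoved. I did not check the clutter by measurement.
- **Door:** the top camera puts the handle bar at about 0.00 rad, which is shut. The scene camera's reading was unclear. The arm's own position gave about 0.02 rad, within the uncertainty of the cabinet's measured position.

**What was not clean:**
- The first grip on the form was about 12 mm too high, so I redid it before lifting.
- The tool tilted by up to about 0.16 rad during the job. The form pitched by at most about 0.06 rad (3.5°) while carried.
- The wrist force read about 112 N when the door met its stop on closing. That was the highest reading I saw, and it is close to the 120 N limit. I only read it at the end of each move, so a higher peak in between is possible.

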